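# Tamp the ballast stones of a parasol footing

### The job

Take the hand tamper and press the uneven stones in the open half of the parasol footing down until they have locked firm and lie level with each other, so that the cover plate can go on. Press only with the tamper's foot, firmly (a steady 15 to 20 N once they stop giving) but never above 30 N, since the sheet-steel bottom bends; then stand the tamper back upright on its mat and leave everything else on the bench as it is.

Things in the scene. Friction and masses are not known exactly. Their poses are not given: they have to be found in the camera images.
- tray: Parasol footing: bare sheet-steel ballast tray fixed on the bench, 110 x 400 mm, rim 85 mm above its underside. Origin: centre of the underside; y along its length, z up. In the middle a square mast socket, 56 mm wide, to 140 mm above the underside. The +y half is finished, with its cover plate on; the -y half is the open cell with six loose stones. Over 30 N of tamping bends its thin bottom.
- cell (a point): Centre of the mouth of the open cell, level with the rim, 119 mm from the tray's centre towards -y; axes as the tray's. Inside, the cell is 104 mm (x) by 156 mm (y), with upright walls. The setts stand in it in three pairs, at x = -25.5 and 25.5 mm and at y = 51, 0 and -51 mm from this point.
- fill (a point): A point 40 mm below cell, in the lower course of small stones under the setts. Under about 2 N each the setts sink with it, stay where they are left, and after up to 25 mm lock (a firm press then moves them only 1 mm or so), all tops level. The locked tops lie 4 to 21 mm below the rim, the same for all six but differing from tray to tray, so it can only be felt.
- sett1_top (a point): Centre of the top face of a loose granite sett, a rough block about 46 x 46 mm, 45 mm high, 0.26 kg, in any one of the six places of the open cell. z points up.
- sett2_top (a point): Centre of the top face of a loose granite sett, a rough block about 46 x 46 mm, 45 mm high, 0.26 kg, in any one of the six places of the open cell. z points up.
- sett3_top (a point): Centre of the top face of a loose granite sett, a rough block about 46 x 46 mm, 45 mm high, 0.26 kg, in any one of the six places of the open cell. z points up.
- sett4_top (a point): Centre of the top face of a loose granite sett, a rough block about 46 x 46 mm, 45 mm high, 0.26 kg, in any one of the six places of the open cell. z points up.
- sett5_top (a point): Centre of the top face of a loose granite sett, a rough block about 46 x 46 mm, 45 mm high, 0.26 kg, in any one of the six places of the open cell. z points up.
- sett6_top (a point): Centre of the top face of a loose granite sett, a rough block about 46 x 46 mm, 45 mm high, 0.26 kg, in any one of the six places of the open cell. z points up.
- tamper_grip (a point): Hand tamper standing on its mat: this is the middle of its upright wooden grip, 108 mm above the underside of the foot. The grip is 40 mm (tamper x) by 28 mm (tamper y), from 54 to 134 mm above the underside; z points up the grip. Foot: flat square steel plate 80 x 80 x 12 mm, sides along tamper x and y, centred under the grip. About 0.6 kg.
- tamper_foot (a point): Centre of the underside of the tamper's foot, axes as the tamper's.
- mat_top (a point): Centre of the top of the black rubber mat (120 x 120 x 5 mm, fixed on the bench) on which the tamper stands.
- spare1: A spare granite sett like those in the tray, lying on the bench. Not part of the job. Origin: centre of its underside.
- spare2: Another spare sett lying on the bench. Not part of the job. Origin: centre of its underside.
- cover: The cover plate for the open half (116 x 160 x 4 mm, bent wire handle), lying flat on the bench. Not part of the job. Origin: centre of its underside.
- tin: A paint tin, 100 mm across, 118 mm high. Not part of the job. Origin: centre of its underside.
- bottle: A full bottle, 74 mm across, 290 mm high. Not part of the job. Origin: centre of its underside.
- tape: A roll of packing tape, 110 mm across, 48 mm high, lying flat. Not part of the job. Origin: centre of its underside.
- caster: A swivel caster 76 mm high standing upside down on its mounting plate. Not part of the job. Origin: centre of its underside.

How it is judged:
By the outcome, as a careful person would: the job done as asked, in the order asked, and still so for the second after the job is handed in, with the robot touching nothing.
It also fails if it takes over 61 s, if anything falls off the work surface, if the arm or the gripper's body presses on something with over 40 N, if the wrist force passes 120 N, or if a joint passes its speed limit or range.

### The arm

A 7-joint arm with a two-finger parallel gripper is mounted at the origin on the work surface. World frame = base frame: x ahead of the robot, y to its left, z up, the work surface at z = 0. Lengths are in m, angles in rad, forces in N, time in s.
With the tool pointing down it reaches from about 0.425 to 0.925 m from the base axis. Payload 6.8 kg.
Tool frame: the origin (TCP) lies at the very end of the fingers, on their centre line; the grasp point (between the pads) lies 19 mm behind it; z points along the fingers, y is the line along which they close (so a half turn about z gives the same grasp; the last joint's range is limited). The gripper opens to 85 mm and grips with 20 to 120 N. Pads are 22 mm wide; open, the fingers measure 114 mm over their backs; the gripper's body (76 mm by 85 mm) begins 54 mm behind the grasp point. The pads swing forward as they close: fully open they stand 13 mm farther back than shut.
Start: joints at [-1.255, 0.477, 0.022, 1.555, -0.011, 1.109, -0.083], TCP at [0.278, 0.615, 0.231] pointing down, gripper open.
Joint ranges: [-2.96, 2.96], [-0.34, 2.1], [-1.41, 1.46], [0.24, 2.44], [-1.37, 4.51], [0.17, 1.92], [-2.96, 2.96]. Speed limits (rad/s): [2.39, 2.39, 3.14, 3.14, 3.14, 3.14, 3.14].

### API

Orientations are given as a unit quaternion [w, x, y, z].
In Python, from station import get_obs, read_camera, hand_in gives the robot as it stands.
- The arm moves only by the tool arm_command, never from a script. Its argument "commands" is one flat list of numbers, 7 for each row, row after row: the shift along the tool's x, y, z in m, then the turn, a rotation vector about the tool's x, y, z in degrees, then the opening, from 0 (shut) to 1 (fully open). In form: [tx, ty, tz, rx, ry, rz, fingers, tx, ty, tz, rx, ry, rz, fingers, ...]. A call has 1 to 8 rows; each row is the pose to reach, as a shift and turn from the pose commanded when the call began, along the tool's axes at that moment; what a row does not reach only later rows make up. A row lasts 1/10 s, in which the tool goes at most 50 mm and 8.59 degrees, less where a joint would pass 70% of its speed; a pose out of reach is approached as far as the arm can. A call with a gripper value outside its range is refused whole. The fingers move at their own pace and stop on an object; "force" is the grip in N (left out, the last holds). Time passes only in rows, so rows that repeat a pose let the fingers close. It gives the time, the measured TCP pose, the force, the opening and the grip force at its end, in the units of the state.
- get_obs(): the state, without advancing time (a new reading comes with each control period).
- read_camera(name): name is "scene" or "top" or "wrist"; returns a dict with "img" (480x640x3 uint8, red, green, blue), "camera_matrix" (3x3 intrinsics, pixels), "pose" (4x4, takes a point from camera to world coordinates). Camera axes: x right, y down, z forward; pixel columns grow to the right and rows downward; lengths in m; the calibration is good to about 2 mm. A picture is of the moment at which its call begins. There is no depth.
- hand_in(): hands the job in; it is judged then, once.
The state is a dict: "t": time; "q": joint angles; "joint_vel": joint speeds; "joint_torque": joint torques, N m; "eef_pos": TCP position; "tool_rot": TCP orientation; "contact_force": force on the tool from outside, world axes, zero at the start; "torque": the same for the moment, N m; "gripper_width": opening from 0.0 (shut) to 1.0 (fully open); "grasp_force": force on a finger pad.
Only numpy, scipy, OpenCV 4.12 (cv2) and the standard library are available. Lean on these libraries where they do the work, as an engineer would, in place of code of your own. Each camera call takes 0.05 s, during which the arm holds its last target. There are 200 camera calls.

## Working session

There is one attempt and no reset: what is moved stays moved. The work goes in short steps, Python scripts to look and compute and a tool call to move; the robot and the scene stay as the last step left them, time stands still between calls to the robot, and variables do not carry over. Pictures are saved under pics/ and viewed, at most 10 in all, crops included, and the job is handed in when it is done.

Besides the shell and the picture viewer there is one more tool, called as name(argument=value, ...) on one line, values as JSON. arm_command: Moves the arm, as the interface text tells. Its arguments: {"type":"object","properties":{"commands":{"type":"array","items":{"type":"number"}},"force":{"type":"number"}},"required":["commands"]}

```bash
mkdir -p pics; python3 - <<'E'
from station import *
import cv2,numpy as np
o=get_obs();print({k:np.round(v,3).tolist() for k,v in o.items()})
for n in("scene","top"):
    c=read_camera(n);cv2.imwrite(f"pics/{n}0.png",c["img"][:,:,::-1]);print(n,c["camera_matrix"].tolist(),c["pose"].round(4).tolist())
    np.savez(f"{n}0.npz",**c)
E
```

```text
{'t': 0.0, 'q': [-1.255, 0.478, 0.022, 1.557, -0.011, 1.109, -0.083], 'joint_vel': [-0.001, 0.001, -0.0, 0.002, -0.0, 0.001, 0.001], 'joint_torque': [-0.0, -59.645, 1.607, -28.12, 0.012, 0.009, 0.0], 'eef_pos': [0.277, 0.615, 0.23], 'tool_rot': [-0.0, 0.21, 0.978, -0.001], 'contact_force': [0.126, 0.331, -0.258], 'torque': [0.046, 0.028, -0.073], 'grasp_force': 0.0, 'gripper_width': 1.0}
scene [[479.4506674444082, 0.0, 317.8003047977398], [0.0, 479.4506674444082, 245.5656506002847], [0.0, 0.0, 1.0]] [[-0.5385, 0.6199, -0.5707, 1.2188], [0.8425, 0.3865, -0.3752, 0.4205], [-0.012, -0.6829, -0.7304, 0.9006], [0.0, 0.0, 0.0, 1.0]]
top [[459.7675326257959, 0.0, 321.829614617688], [0.0, 459.7675326257959, 246.93203621613415], [0.0, 0.0, 1.0]] [[-0.0847, -0.9733, 0.2135, 0.3518], [-0.9964, 0.0832, -0.0159, 0.0222], [-0.0023, -0.2141, -0.9768, 1.1518], [0.0, 0.0, 0.0, 1.0]]
```

View pics/scene0.png

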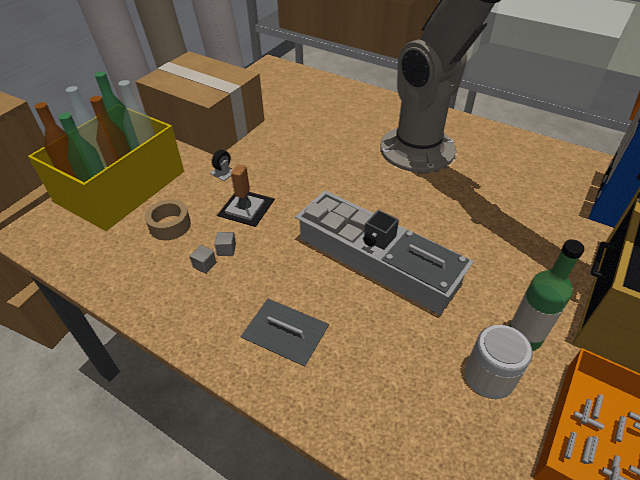

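View pics/top0.png

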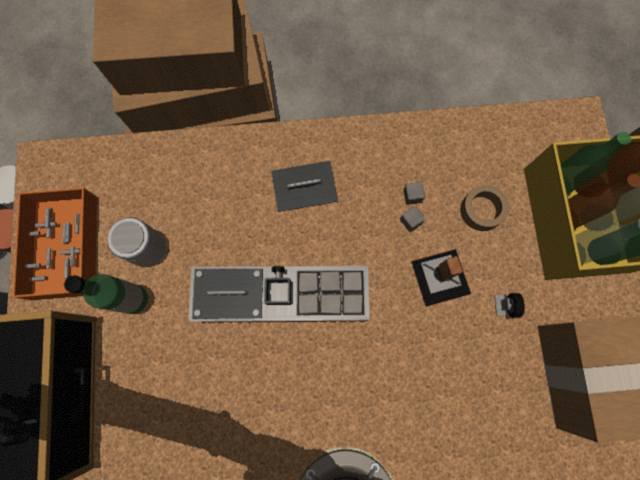

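The scene view shows the tray with its six stones at (340,215) and the tamper on its mat at (246,205). The top view shows the open cell at about (330,292), the mat at (441,277) and the grip top at (453,266). A clamp knob sticks out of the mast socket at (279,271).

```bash
cat > h.py <<'E'
import numpy as np,cv2
def cast(c,uv,z):
    K,P=c["camera_matrix"],c["pose"]
    d=P[:3,:3]@np.linalg.inv(K)@[uv[0],uv[1],1.];return P[:3,3]+d*(z-P[2,3])/d[2]
def ray(c,uv):
    d=c["pose"][:3,:3]@np.linalg.inv(c["camera_matrix"])@[uv[0],uv[1],1.];return c["pose"][:3,3],d/np.linalg.norm(d)
def proj(c,p):
    P=c["pose"];q=c["camera_matrix"]@(P[:3,:3].T@(np.array(p)-P[:3,3]));return q[:2]/q[2]
E
python3 - <<'E'
from h import *
c=np.load("top0.npz");im=c["img"];hsv=cv2.cvtColor(im,cv2.COLOR_RGB2HSV)
def rect(m,box,z,name):
    x0,y0,x1,y1=box;k=np.zeros_like(m);k[y0:y1,x0:x1]=m[y0:y1,x0:x1]
    k=cv2.morphologyEx(k,cv2.MORPH_OPEN,np.ones((2,2),np.uint8))
    cs,_=cv2.findContours(k,cv2.RETR_EXTERNAL,cv2.CHAIN_APPROX_NONE);a=max(cs,key=cv2.contourArea)
    w=np.array([cast(c,p,z)[:2] for p in a[:,0,:].astype(float)])
    r=cv2.minAreaRect((w*1000).astype(np.float32));print(name,np.round(r[0]),np.round(r[1]),round(r[2],1))
gray=((hsv[...,1]<70)*255).astype(np.uint8)
rect(gray,(180,255,380,330),.085,"tray")
dark=((im.max(2)<45)*255).astype(np.uint8)
rect(cv2.morphologyEx(((im.max(2)<45)|(hsv[...,1]<60)).astype(np.uint8)*255,cv2.MORPH_CLOSE,np.ones((3,3))),(405,240,480,310),.005,"mat")
rect(((hsv[...,1]<60)&(im.max(2)>90)).astype(np.uint8)*255,(405,240,480,310),.017,"foot")
wood=((hsv[...,1]>110)&(im[...,0]>60)).astype(np.uint8)*255
cv2.imwrite("pics/crop.png",cv2.resize(np.hstack([im[240:340,180:380],im[230:330,395:495]])[:,:,::-1],None,fx=2.6,fy=2.6,interpolation=cv2.INTER_CUBIC))
for uv in[(452,266)]:print(cast(c,uv,.134+.005))
E
```

```text
tray [481. 112.] [417. 128.] 85.1
mat [ 497. -289.] [116. 116.] 10.5
foot [ 481. -273.] [103.  53.] 56.0
[ 0.50495703 -0.28034976  0.139     ]
```

View pics/crop.png

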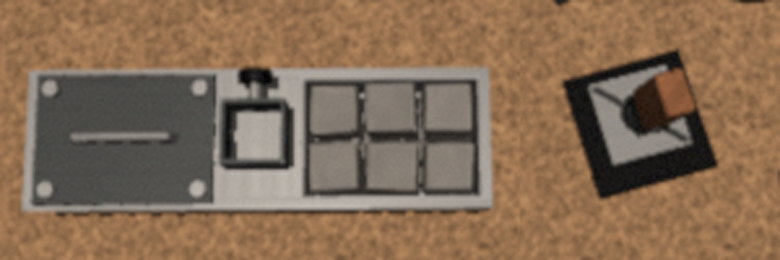

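```bash
cat > m.py <<'E'
from h import *
c=np.load("top0.npz")
f=lambda p:(p[0]/2.6+180,p[1]/2.6+240)
g=lambda p:((p[0]-520)/2.6+395,p[1]/2.6+230)
P=lambda n,pts,z,h:print(n,*[np.round(cast(c,h(p),z)[:2]*1000).tolist() for p in pts])
P("rim",[(33,71),(489,68),(491,209)],.085,f)
P("cell",[(306,81),(476,81),(478,193),(306,194)],.085,f)
P("cover",[(39,75),(215,73),(214,204),(34,204)],.088,f)
P("foot",[(587,92),(692,143),(612,166)],.017,g)
P("mat",[(565,82),(678,50),(717,165),(601,197)],.005,g)
P("griptop",[(653,76),(683,69),(694,104),(667,117)],.139,g)
i=lambda p:p
s=np.load("scene0.npz")
for n,a,b in[("bottle top",(75,284),(572,247)),("grip top",(454,264),(240,168))]:
    o1,d1=ray(c,a);o2,d2=ray(s,b);t=np.linalg.lstsq(np.c_[d1,-d2],o2-o1,rcond=None)[0];print(n,o1+d1*t[0],o2+d2*t[1])
E
python3 m.py
```

```text
rim [562.0, 312.0] [530.0, -100.0] [404.0, -88.0]
cell [532.0, 66.0] [519.0, -87.0] [419.0, -78.0] [431.0, 74.0]
cover [557.0, 306.0] [546.0, 147.0] [429.0, 155.0] [442.0, 313.0]
foot [532.0, -239.0] [474.0, -332.0] [459.0, -253.0]
mat [545.0, -222.0] [567.0, -336.0] [452.0, -357.0] [431.0, -242.0]
griptop [521.0, -270.0] [525.0, -296.0] [494.0, -301.0] [485.0, -276.0]
bottle top [0.50908686 0.48034384 0.28648731] [0.50890968 0.4808938  0.2867463 ]
grip top [ 0.507787   -0.28294414  0.14728242] [ 0.50644779 -0.2805908   0.1463597 ]
```

arm_command(commands=[-0.36, -0.403, -0.07, 0, 0, -35, 1, -0.36, -0.403, -0.07, 0, 0, -35, 1, -0.36, -0.403, -0.07, 0, 0, -35, 1, -0.36, -0.403, -0.07, 0, 0, -35, 1, -0.36, -0.403, -0.07, 0, 0, -35, 1, -0.36, -0.403, -0.07, 0, 0, -35, 1, -0.36, -0.403, -0.07, 0, 0, -35, 1, -0.36, -0.403, -0.07, 0, 0, -35, 1])

```text
t: 0.9
eef_pos: [0.3969, 0.2347, 0.2828]
tool_rot: [-0.0, -0.093, 0.996, 0.0]
contact_force: [1.1, 0.2, 0.5]
gripper_width: 1.001
grasp_force: 0.0
```

arm_command(commands=[-0.01, -0.531, -0.02, 0, 0, 0, 1, -0.01, -0.531, -0.02, 0, 0, 0, 1, -0.01, -0.531, -0.02, 0, 0, 0, 1, -0.01, -0.531, -0.02, 0, 0, 0, 1, -0.01, -0.531, -0.02, 0, 0, 0, 1, -0.01, -0.531, -0.02, 0, 0, 0, 1, -0.01, -0.531, -0.02, 0, 0, 0, 1, -0.01, -0.531, -0.02, 0, 0, 0, 1])

```text
t: 1.7
eef_pos: [0.4783, -0.1563, 0.2978]
tool_rot: [0.0, -0.093, 0.996, 0.0]
contact_force: [1.2, -0.1, -0.2]
gripper_width: 0.997
grasp_force: 0.0
```

arm_command(commands=[-0.003, -0.132, 0, 0, 0, 0, 1, -0.003, -0.132, 0, 0, 0, 0, 1, -0.003, -0.132, 0, 0, 0, 0, 1, -0.003, -0.132, 0, 0, 0, 0, 1, -0.003, -0.132, 0, 0, 0, 0, 1])

```text
t: 2.2
eef_pos: [0.5055, -0.2836, 0.2971]
tool_rot: [-0.001, -0.093, 0.996, 0.0]
contact_force: [0.0, 0.2, 0.7]
gripper_width: 0.999
grasp_force: 0.0
```

```bash
python3 - <<'E'
from station import *
import cv2,numpy as np
c=read_camera("wrist");cv2.imwrite("pics/w1.png",c["img"][:,:,::-1]);np.savez("w1.npz",**c);print(c["pose"].round(3).tolist());o=get_obs();print(o["eef_pos"],o["tool_rot"],o["q"])
E
```

```text
[[-0.185, 0.933, 0.308, 0.426], [0.983, 0.175, 0.059, -0.299], [0.001, 0.313, -0.95, 0.439], [0.0, 0.0, 0.0, 1.0]]
[ 0.50584836 -0.28242137  0.29714918] [-4.98868618e-04 -9.36516146e-02  9.95604740e-01  5.72632391e-04] [-0.04866154  0.28721873  0.56583557  1.73904441 -0.16650932  1.16474594
  2.32330248]
```

View pics/w1.png

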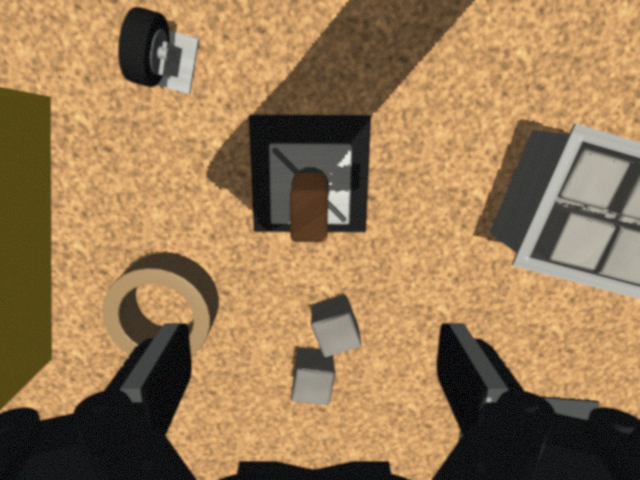

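The wrist view shows the foot at columns 269-351 and rows 144-224, with the grip at columns 291-328 and rows up to 241. They are square to the tool axes.

```bash
python3 - <<'E'
from h import *
c=np.load("w1.npz");t=np.array([.5058,-.2824,0])
xt=np.array([-.983,-.186,0]);yt=np.array([-.186,.983,0])
for n,uv,z in[("footL",(269.5,224),.017),("footR",(351,224),.017),("footT",(310,144),.017),("grip L",(291,238),.139),("grip R",(328,238),.139),("grip far",(309,241),.139),("matL",(254,231),.005),("matR",(367,231),.005),("matTL",(249.5,115),.005),("matTR",(371,115),.005)]:
    p=cast(c,uv,z);d=p-t;print(n,p[:2].round(4),"tool x,y",round(d@xt,4),round(d@yt,4))
# setts tray side check: cell mouth corners visible
for uv in[(575,125),(515,263)]:print(cast(c,uv,.085))
E
```

```text
footL [ 0.5526 -0.3204] tool x,y -0.0389 -0.0461
footR [ 0.5372 -0.2387] tool x,y -0.039 0.0371
footT [ 0.4663 -0.2944] tool x,y 0.0411 -0.0045
grip L [ 0.5236 -0.2971] tool x,y -0.0147 -0.0178
grip R [ 0.5186 -0.2704] tool x,y -0.0148 0.0094
grip far [ 0.5234 -0.2837] tool x,y -0.0171 -0.0046
matL [ 0.5668 -0.3359] tool x,y -0.05 -0.064
matR [ 0.5448 -0.2188] tool x,y -0.0501 0.0553
matTL [ 0.4512 -0.3569] tool x,y 0.0675 -0.0631
matTR [ 0.4294 -0.2412] tool x,y 0.0674 0.0547
[ 0.40614957 -0.09035241  0.085     ]
[ 0.52749987 -0.0985723   0.085     ]
```

arm_command(commands=[0.002, -0.0045, 0.05, 0, 0, 0, 1, 0.002, -0.0045, 0.1, 0, 0, 0, 1, 0.002, -0.0045, 0.15, 0, 0, 0, 1, 0.002, -0.0045, 0.18, 0, 0, 0, 1, 0.002, -0.0045, 0.199, 0, 0, 0, 1, 0.002, -0.0045, 0.199, 0, 0, 0, 1, 0.002, -0.0045, 0.199, 0, 0, 0, 1])

```text
t: 2.95
eef_pos: [0.5054, -0.2871, 0.0993]
tool_rot: [0.0, -0.094, 0.996, 0.0]
contact_force: [-0.7, 0.7, -0.3]
gripper_width: 0.999
grasp_force: 0.0
```

arm_command(commands=[0, 0, 0, 0, 0, 0, 0, 0, 0, 0, 0, 0, 0, 0, 0, 0, 0, 0, 0, 0, 0, 0, 0, 0, 0, 0, 0, 0, 0, 0, 0, 0, 0, 0, 0, 0, 0, 0, 0, 0, 0, 0, 0, 0, 0, 0, 0, 0, 0], force=80)

```text
t: 3.65
eef_pos: [0.5052, -0.2882, 0.0995]
tool_rot: [0.0, -0.093, 0.996, 0.0]
contact_force: [-1.1, 2.6, 5.5]
gripper_width: 0.317
grasp_force: 79.1
```

arm_command(commands=[0, 0, 0, 0, 0, 0, 0, 0, 0, -0.02, 0, 0, 0, 0, 0, 0, -0.06, 0, 0, 0, 0, 0, 0, -0.11, 0, 0, 0, 0, 0, 0, -0.15, 0, 0, 0, 0, 0, 0, -0.15, 0, 0, 0, 0, 0, 0, -0.15, 0, 0, 0, 0])

```text
t: 4.35
eef_pos: [0.5045, -0.2878, 0.2485]
tool_rot: [0.0, -0.093, 0.996, 0.0]
contact_force: [-0.1, 0.7, -5.6]
gripper_width: 0.321
grasp_force: 80.1
```

```bash
python3 - <<'E'
from station import *
import cv2,numpy as np
c=read_camera("wrist");cv2.imwrite("pics/w2.png",c["img"][:,:,::-1]);np.savez("w2.npz",**c);o=get_obs();print({k:np.round(v,3).tolist() for k,v in o.items()})
E
```

```text
{'t': 4.4, 'q': [-0.03, 0.338, 0.563, 1.798, -0.204, 1.066, 2.365], 'joint_vel': [0.004, 0.023, -0.008, 0.019, 0.001, 0.002, 0.0], 'joint_torque': [0.213, -48.093, 7.229, -30.453, 0.047, -0.112, -0.007], 'eef_pos': [0.504, -0.287, 0.247], 'tool_rot': [-0.001, -0.094, 0.996, 0.001], 'contact_force': [-0.589, 0.872, -5.803], 'torque': [0.011, 0.03, -0.049], 'grasp_force': 80.072, 'gripper_width': 0.323}
```

View pics/w2.png

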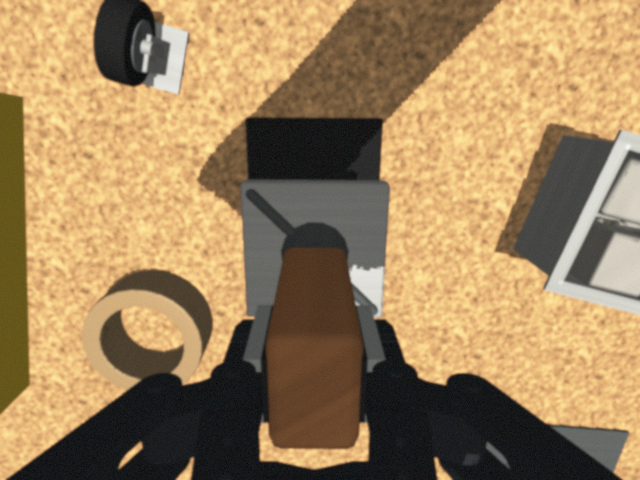

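The wrist view shows the tamper hanging straight in the jaws. The foot's top face has corners at about (241,182) and (388,182).

arm_command(commands=[-0.016, 0.256, 0, 0, 0, 15.3, 0, -0.016, 0.256, 0, 0, 0, 15.3, 0, -0.016, 0.256, 0, 0, 0, 15.3, 0, -0.016, 0.256, 0, 0, 0, 15.3, 0, -0.016, 0.256, 0, 0, 0, 15.3, 0, -0.016, 0.256, 0, 0, 0, 15.3, 0, -0.016, 0.256, 0, 0, 0, 15.3, 0, -0.016, 0.256, 0, 0, 0, 15.3, 0])

```text
t: 5.2
eef_pos: [0.4718, -0.0342, 0.2472]
tool_rot: [-0.002, 0.04, 0.999, -0.001]
contact_force: [-0.4, 0.3, -5.0]
gripper_width: 0.317
grasp_force: 82.2
```

```bash
python3 - <<'E'
from station import *
from h import *
w=np.load("w2.npz");t=np.array([.504,-.287,0])
for uv in[(241,182),(388,182),(247,313),(383,313)]:
    d=cast(w,uv,.1645)-t;print("foot corner tool x,y",d@[-.983,-.186,0],d@[-.186,.983,0])
c=read_camera("wrist");cv2.imwrite("pics/w3.png",c["img"][:,:,::-1]);np.savez("w3.npz",**c);o=get_obs();print({k:np.round(o[k],4).tolist() for k in("t","eef_pos","tool_rot","contact_force","q")})
c=read_camera("top");np.savez("top3.npz",**c)
E
```

```text
foot corner tool x,y 0.039237518003003416 -0.03951883450358752
foot corner tool x,y 0.0392826444842745 0.0383108545251055
foot corner tool x,y -0.038103308143825315 -0.04006180665391713
foot corner tool x,y -0.03808701263024504 0.0396533928730785
{'t': 5.25, 'eef_pos': [0.4721, -0.035, 0.2475], 'tool_rot': [-0.0012, 0.0407, 0.9992, -0.0006], 'contact_force': [0.8445, -0.4931, -5.1124], 'q': [-0.5195, 0.1233, 0.5087, 2.0269, -0.0694, 1.0105, 1.5124]}
```

View pics/w3.png

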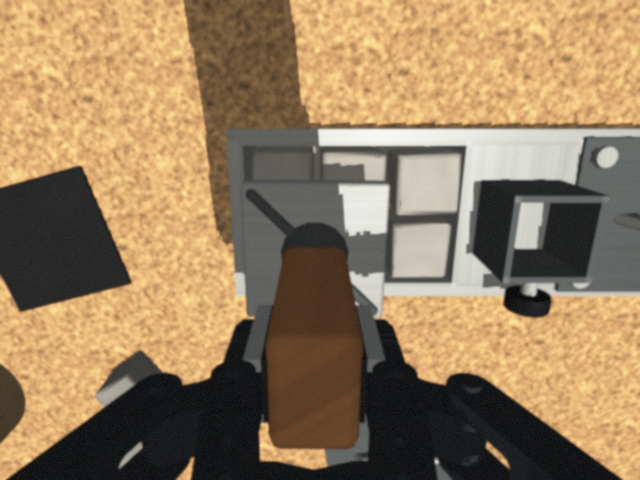

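The wrist view shows the foot above the two outer pairs. The inside corners of the cell are near (243,146), (466,147) and (457,283).

```bash
python3 - <<'E'
from h import *
c=np.load("w3.npz");im=c["img"]
t=np.array([.4721,-.035,0]);a=np.array([.0407,.9992]);a/=np.linalg.norm(a)
xt=np.r_[2*a*a[0]-[1,0],0];yt=np.r_[2*a*a[1]-[0,1],0]
print(xt,yt)
for n,uv in[("outTL",(229,129)),("outBL",(236,295)),("out top640",(638,127)),("out top330",(330,129)),("inTL",(243,146)),("inTR",(466,147)),("inBR",(457,283)),("out bot 460",(460,296))]:
    p=cast(c,uv,.085);d=p-t;print(n,p[:2].round(4),"tool",round(d@xt,4),round(d@yt,4))
h=cv2.cvtColor(im,cv2.COLOR_RGB2HSV)
# far-top rim edge: first low-saturation row per column
for u in range(330,640,40):
    col=h[100:150,u,1];print(u,100+np.argmax(col<50),end="; ")
E
```

```text
[-0.99668721  0.08133023  0.        ] [0.08133023 0.99668721 0.        ]
outTL [ 0.4052 -0.0877] tool 0.0624 -0.058
outBL [ 0.5296 -0.0998] tool -0.0626 -0.0599
out top640 [0.426  0.1917] tool 0.0644 0.2222
out top330 [ 0.4107 -0.0186] tool 0.0626 0.0114
inTL [ 0.4173 -0.0796] tool 0.051 -0.0489
inTR [0.4302 0.0748] tool 0.0507 0.106
inBR [0.533  0.0711] tool -0.052 0.1107
out bot 460 [0.5442 0.0737] tool -0.063 0.1142
330 128; 370 128; 410 128; 450 128; 490 128; 530 128; 570 128; 610 128;
```

arm_command(commands=[0, 0, 0.03, 0, 0, 0, 0, 0, 0, 0.04, 0, 0, 0, 0, 0, 0, 0.044, 0, 0, 0, 0, 0, 0, 0.048, 0, 0, 0, 0, 0, 0, 0.052, 0, 0, 0, 0, 0, 0, 0.052, 0, 0, 0, 0])

```text
t: 5.9
eef_pos: [0.4732, -0.0338, 0.1968]
tool_rot: [0.0, 0.04, 0.999, 0.0]
contact_force: [-0.2, -1.1, -5.8]
gripper_width: 0.319
grasp_force: 82.2
```

arm_command(commands=[0, 0, 0.002, 0, 0, 0, 0, 0, 0, 0.004, 0, 0, 0, 0, 0, 0, 0.006, 0, 0, 0, 0, 0, 0, 0.006, 0, 0, 0, 0])

```text
t: 6.3
eef_pos: [0.4733, -0.0338, 0.1908]
tool_rot: [0.0, 0.04, 0.999, 0.0]
contact_force: [0.6, -0.7, -3.7]
gripper_width: 0.323
grasp_force: 82.7
```

arm_command(commands=[0, 0, 0.001, 0, 0, 0, 0, 0, 0, 0.002, 0, 0, 0, 0, 0, 0, 0.003, 0, 0, 0, 0, 0, 0, 0.004, 0, 0, 0, 0, 0, 0, 0.005, 0, 0, 0, 0, 0, 0, 0.005, 0, 0, 0, 0])

```text
t: 6.9
eef_pos: [0.4732, -0.0337, 0.1857]
tool_rot: [0.0, 0.04, 0.999, -0.0]
contact_force: [0.4, -0.8, -3.2]
gripper_width: 0.319
grasp_force: 82.7
```

arm_command(commands=[0, 0, 0.001, 0, 0, 0, 0, 0, 0, 0.002, 0, 0, 0, 0, 0, 0, 0.003, 0, 0, 0, 0, 0, 0, 0.003, 0, 0, 0, 0])

```text
t: 7.3
eef_pos: [0.4732, -0.0338, 0.1827]
tool_rot: [0.0, 0.04, 0.999, -0.0]
contact_force: [0.8, -0.8, -1.5]
gripper_width: 0.317
grasp_force: 82.7
```

arm_command(commands=[0, 0, 0.001, 0, 0, 0, 0, 0, 0, 0.002, 0, 0, 0, 0, 0, 0, 0.003, 0, 0, 0, 0, 0, 0, 0.003, 0, 0, 0, 0])

```text
t: 7.7
eef_pos: [0.4731, -0.0337, 0.1796]
tool_rot: [0.0, 0.04, 0.999, -0.0]
contact_force: [1.2, -0.9, -1.5]
gripper_width: 0.32
grasp_force: 82.8
```

arm_command(commands=[0, 0, 0.001, 0, 0, 0, 0, 0, 0, 0.002, 0, 0, 0, 0, 0, 0, 0.003, 0, 0, 0, 0, 0, 0, 0.003, 0, 0, 0, 0])

```text
t: 8.1
eef_pos: [0.4732, -0.0338, 0.1767]
tool_rot: [0.0, 0.04, 0.999, -0.0]
contact_force: [1.0, -0.6, -0.3]
gripper_width: 0.317
grasp_force: 82.9
```

arm_command(commands=[0, 0, 0.001, 0, 0, 0, 0, 0, 0, 0.002, 0, 0, 0, 0, 0, 0, 0.002, 0, 0, 0, 0])

```text
t: 8.4
eef_pos: [0.4731, -0.0337, 0.1747]
tool_rot: [0.0, 0.04, 0.999, 0.0]
contact_force: [2.1, 0.3, 0.4]
gripper_width: 0.315
grasp_force: 83.0
```

arm_command(commands=[0, 0, 0.001, 0, 0, 0, 0, 0, 0, 0.002, 0, 0, 0, 0, 0, 0, 0.002, 0, 0, 0, 0])

```text
t: 8.7
eef_pos: [0.4736, -0.0338, 0.1738]
tool_rot: [0.0, 0.04, 0.999, 0.0]
contact_force: [-1.6, -1.7, 13.3]
gripper_width: 0.322
grasp_force: 84.6
```

arm_command(commands=[0, 0, 0, 0, 0, 0, 0, 0, 0, 0, 0, 0, 0, 0, 0, 0, 0, 0, 0, 0, 0, 0, 0, 0, 0, 0, 0, 0, 0, 0, 0, 0, 0, 0, 0])

```text
t: 9.2
eef_pos: [0.4735, -0.0338, 0.1738]
tool_rot: [0.0, 0.04, 0.999, 0.0]
contact_force: [-2.2, -1.7, 13.5]
gripper_width: 0.323
grasp_force: 84.5
```

```bash
python3 -c "
from station import *
o=get_obs();print(o['eef_pos'],o['contact_force'],o['torque'],o['tool_rot'])"
```

```text
[ 0.47352711 -0.03379287  0.1738327 ] [-2.2186904  -1.74358041 13.54619239] [-0.51270178  0.50579703  0.05545805] [4.36178624e-04 4.00214128e-02 9.99198673e-01 3.30115987e-04]
```

arm_command(commands=[0, 0, -0.002, 0, 0, 0, 0, 0, 0, -0.002, 1, 1, 0, 0, 0, 0, -0.002, 1, 1, 0, 0, 0, 0, -0.0015, 1, 1, 0, 0, 0, 0, -0.001, 1, 1, 0, 0, 0, 0, -0.001, 1, 1, 0, 0])

```text
t: 9.8
eef_pos: [0.4732, -0.0331, 0.1743]
tool_rot: [-0.009, 0.04, 0.999, -0.008]
contact_force: [-3.4, 1.7, 11.0]
gripper_width: 0.319
grasp_force: 84.1
```

```bash
python3 -c "
from station import *
o=get_obs();print(o['eef_pos'],o['contact_force'],o['torque'],o['tool_rot'])"
```

```text
[ 0.47320926 -0.03314622  0.17431732] [-3.44464183  1.74977527 11.04395685] [0.74881906 0.34910492 0.08136062] [-0.00910705  0.03983046  0.99913435 -0.00781998]
```

arm_command(commands=[0, 0, -0.001, 0, 0, 0, 0, 0, 0, -0.001, -1, 1, 0, 0, 0, 0, -0.001, -1, 1, 0, 0, 0, 0, -0.0005, -1, 1, 0, 0, 0, 0, 0, -1, 1, 0, 0, 0, 0, 0, -1, 1, 0, 0])

```text
t: 10.4
eef_pos: [0.4739, -0.0342, 0.1745]
tool_rot: [-0.016, 0.04, 0.999, 0.0]
contact_force: [-0.1, -1.1, 9.8]
gripper_width: 0.318
grasp_force: 84.1
```

```bash
python3 -c "
from station import *
o=get_obs();print(o['eef_pos'],o['contact_force'],o['torque'],o['tool_rot'])"
```

```text
[ 0.47392403 -0.03423854  0.17448026] [-0.09335483 -1.11759861  9.83528221] [-0.7481858  -0.42183893 -0.00690083] [-1.63402477e-02  4.02782506e-02  9.99054820e-01  3.54817452e-04]
```

arm_command(commands=[0, 0, -0.005, 0, 0, 0, 0, 0, 0, -0.03, 0, -2, 0, 0, 0, 0, -0.03, 0, -2, 0, 0, 0, 0, -0.03, 0, -2, 0, 0, 0, 0.03, -0.03, 0, -2, 0, 0, 0, 0.058, -0.03, 0, -2, 0, 0, 0, 0.058, -0.03, 0, -2, 0, 0])

```text
t: 11.1
eef_pos: [0.4778, 0.0285, 0.202]
tool_rot: [-0.002, 0.037, 0.999, 0.0]
contact_force: [0.4, 0.2, -4.5]
gripper_width: 0.315
grasp_force: 82.4
```

```bash
python3 -c "
from station import *
o=get_obs();print(o['eef_pos'],o['contact_force'],o['torque'],o['tool_rot'])"
```

```text
[0.47783641 0.02853414 0.2020137 ] [ 0.38925794  0.24758331 -4.46096521] [ 0.04045353  0.0686631  -0.02962977] [-1.71322969e-03  3.70277759e-02  9.99312663e-01  4.59407425e-04]
```

arm_command(commands=[-0.001, -0.006, 0, 0, -0.1, 0, 0, -0.001, -0.006, 0, 0, -0.1, 0, 0, -0.001, -0.006, 0.003, 0, -0.1, 0, 0, -0.001, -0.006, 0.006, 0, -0.1, 0, 0, -0.001, -0.006, 0.006, 0, -0.1, 0, 0])

```text
t: 11.6
eef_pos: [0.4787, 0.0175, 0.1971]
tool_rot: [0.0, 0.041, 0.999, -0.0]
contact_force: [0.1, 0.4, -5.3]
gripper_width: 0.317
grasp_force: 82.3
```

```bash
python3 -c "
from station import *
o=get_obs();print(o['eef_pos'],o['contact_force'],o['torque'],o['tool_rot'])"
```

```text
[0.47871494 0.01748168 0.19710105] [ 0.14424026  0.35087536 -5.27676957] [ 0.0162265   0.00528064 -0.0268369 ] [ 2.77692066e-04  4.05426114e-02  9.99177752e-01 -2.01099025e-04]
```

arm_command(commands=[0.001, 0.004, 0.002, 0, 0, 0, 0, 0.001, 0.004, 0.005, 0, 0, 0, 0, 0.001, 0.004, 0.007, 0, 0, 0, 0, 0.001, 0.004, 0.009, 0, 0, 0, 0, 0.001, 0.004, 0.011, 0, 0, 0, 0, 0.001, 0.004, 0.011, 0, 0, 0, 0])

```text
t: 12.2
eef_pos: [0.4785, 0.022, 0.1866]
tool_rot: [0.001, 0.04, 0.999, -0.0]
contact_force: [-0.5, 0.1, -4.6]
gripper_width: 0.316
grasp_force: 82.6
```

arm_command(commands=[0, 0, 0.001, 0, 0, 0, 0, 0, 0, 0.002, 0, 0, 0, 0, 0, 0, 0.003, 0, 0, 0, 0, 0, 0, 0.004, 0, 0, 0, 0, 0, 0, 0.005, 0, 0, 0, 0, 0, 0, 0.005, 0, 0, 0, 0])

```text
t: 12.8
eef_pos: [0.4786, 0.022, 0.1816]
tool_rot: [0.001, 0.04, 0.999, -0.0]
contact_force: [-0.3, 0.0, -4.0]
gripper_width: 0.32
grasp_force: 82.6
```

arm_command(commands=[0, 0, 0.001, 0, 0, 0, 0, 0, 0, 0.002, 0, 0, 0, 0, 0, 0, 0.003, 0, 0, 0, 0, 0, 0, 0.003, 0, 0, 0, 0])

```text
t: 13.2
eef_pos: [0.4786, 0.022, 0.1786]
tool_rot: [0.001, 0.04, 0.999, -0.0]
contact_force: [0.4, 1.3, -2.8]
gripper_width: 0.315
grasp_force: 82.7
```

Locked level was at TCP z ≈ 0.1738, so I'll go on gently.

arm_command(commands=[0, 0, 0.001, 0, 0, 0, 0, 0, 0, 0.002, 0, 0, 0, 0, 0, 0, 0.003, 0, 0, 0, 0, 0, 0, 0.0035, 0, 0, 0, 0, 0, 0, 0.0035, 0, 0, 0, 0])

```text
t: 13.7
eef_pos: [0.4786, 0.022, 0.1751]
tool_rot: [0.001, 0.04, 0.999, -0.0]
contact_force: [-0.4, -0.8, -2.2]
gripper_width: 0.319
grasp_force: 82.8
```

arm_command(commands=[0, 0, 0.0005, 0, 0, 0, 0, 0, 0, 0.001, 0, 0, 0, 0, 0, 0, 0.0015, 0, 0, 0, 0, 0, 0, 0.0015, 0, 0, 0, 0])

```text
t: 14.1
eef_pos: [0.4788, 0.022, 0.1742]
tool_rot: [0.001, 0.04, 0.999, 0.0]
contact_force: [-2.4, 0.6, 5.0]
gripper_width: 0.315
grasp_force: 83.6
```

```bash
python3 -c "
from station import *
o=get_obs();print(o['eef_pos'],o['contact_force'],o['torque'],o['tool_rot'])"
```

```text
[0.47881988 0.02202496 0.17419344] [-2.37882909  0.60456994  5.03342047] [-0.12483607  0.69357298 -0.02077863] [1.03428353e-03 4.00943179e-02 9.99195358e-01 1.07873303e-04]
```

arm_command(commands=[0, 0, 0.0005, 0, 0, 0, 0, 0, 0, 0.0006, 0, 0, 0, 0, 0, 0, 0.0006, 0, 0, 0, 0, 0, 0, 0.0006, 0, 0, 0, 0, 0, 0, 0.0006, 0, 0, 0, 0])

```text
t: 14.6
eef_pos: [0.479, 0.022, 0.174]
tool_rot: [0.001, 0.04, 0.999, 0.0]
contact_force: [-2.9, -0.4, 8.6]
gripper_width: 0.316
grasp_force: 84.0
```

```bash
python3 -c "
from station import *
o=get_obs();print(o['eef_pos'],o['contact_force'],o['torque'],o['tool_rot'])"
```

```text
[0.47897629 0.02200054 0.17399399] [-2.88587312 -0.42381135  8.5704704 ] [-0.19574531  1.04802069  0.00796092] [1.18267449e-03 4.01499219e-02 9.99192939e-01 2.37268307e-04]
```

arm_command(commands=[0, 0, -0.0015, 0, 0, 0, 0, 0, 0, -0.0015, 0, 1, 0, 0, 0, 0, -0.0015, 0, 1.5, 0, 0, 0, 0, -0.001, 0, 1.5, 0, 0, 0, 0, -0.0005, 0, 1.5, 0, 0, 0, 0, -0.0005, 0, 1.5, 0, 0])

```text
t: 15.2
eef_pos: [0.4797, 0.0219, 0.1744]
tool_rot: [-0.011, 0.04, 0.999, 0.001]
contact_force: [-0.6, -0.7, 6.1]
gripper_width: 0.316
grasp_force: 84.0
```

```bash
python3 -c "
from station import *
o=get_obs();print(o['eef_pos'],o['contact_force'],o['torque'],o['tool_rot'])"
```

```text
[0.479711   0.02188493 0.17440825] [-0.56746691 -0.66046057  6.09897258] [-0.44219512 -0.18865363  0.00860941] [-1.11362983e-02  4.02340635e-02  9.99128001e-01  6.63052565e-04]
```

arm_command(commands=[0, 0, -0.0015, 0, 0, 0, 0, 0, 0, -0.0015, 1, 0, 0, 0, 0, 0, -0.001, 1.5, 0, 0, 0, 0, 0, -0.0005, 1.5, 0, 0, 0, 0, 0, 0, 1.5, 0, 0, 0, 0, 0, 0, 1.5, 0, 0, 0])

```text
t: 15.8
eef_pos: [0.4791, 0.023, 0.1745]
tool_rot: [-0.012, 0.04, 0.999, -0.012]
contact_force: [-3.0, 1.5, 11.1]
gripper_width: 0.317
grasp_force: 84.5
```

```bash
python3 -c "
from station import *
o=get_obs();print(o['eef_pos'],o['contact_force'],o['torque'],o['tool_rot'])"
```

```text
[0.47909919 0.0229757  0.17451168] [-3.00267177  1.51210586 11.092214  ] [0.87103669 0.30059451 0.08882172] [-0.01234673  0.03960366  0.99906684 -0.01202345]
```

arm_command(commands=[0, 0, -0.0015, 0, 0, 0, 0, 0, 0, -0.0015, 0, 1, 0, 0, 0, 0, -0.001, 0, 1.5, 0, 0, 0, 0, -0.0003, 0, 1.5, 0, 0, 0, 0, 0, 0, 1.5, 0, 0, 0, 0, 0, 0, 1.5, 0, 0])

```text
t: 16.4
eef_pos: [0.4806, 0.0227, 0.1749]
tool_rot: [-0.024, 0.04, 0.999, -0.011]
contact_force: [1.3, 2.2, 12.1]
gripper_width: 0.324
grasp_force: 84.5
```

```bash
python3 -c "
from station import *
o=get_obs();print(o['eef_pos'],o['contact_force'],o['torque'],o['tool_rot'])"
```

```text
[0.48055663 0.02266638 0.1749294 ] [ 1.33056882  2.19335339 12.10479414] [ 1.01265986 -0.74070795 -0.01840371] [-0.02427785  0.04008467  0.99883685 -0.01134666]
```

arm_command(commands=[0, 0, -0.002, 0, 0, 0, 0, 0, 0, -0.002, -1.5, -3, 0, 0, 0, 0, -0.002, -1.5, -3, 0, 0, 0, 0, -0.001, -1.5, -3, 0, 0, 0, 0, 0, -1.5, -3, 0, 0, 0, 0, 0.0005, -1.5, -3, 0, 0, 0, 0, 0.0008, -1.5, -3, 0, 0, 0, 0, 0.0008, -1.5, -3, 0, 0])

```text
t: 17.2
eef_pos: [0.4777, 0.0211, 0.1737]
tool_rot: [-0.001, 0.04, 0.999, -0.001]
contact_force: [-8.0, -2.5, 17.7]
gripper_width: 0.316
grasp_force: 85.3
```

arm_command(commands=[0, 0, 0.0001, 0, 0, 0, 0, 0, 0, 0.0002, 0, 0, 0, 0, 0, 0, 0.0002, 0, 0, 0, 0, 0, 0, 0.0002, 0, 0, 0, 0])

```text
t: 17.6
eef_pos: [0.4778, 0.0211, 0.1736]
tool_rot: [-0.001, 0.04, 0.999, -0.001]
contact_force: [-7.8, -2.4, 19.7]
gripper_width: 0.319
grasp_force: 85.4
```

arm_command(commands=[0, 0, -0.02, 0, 0, 0, 0, 0, 0, -0.05, 0, 0, 0, 0, 0, 0, -0.075, 0, 0, 0, 0, -0.047, -0.306, -0.075, 0, 0, -15.3, 0, -0.047, -0.306, -0.075, 0, 0, -15.3, 0, -0.047, -0.306, -0.075, 0, 0, -15.3, 0, -0.047, -0.306, -0.075, 0, 0, -15.3, 0, -0.047, -0.306, -0.075, 0, 0, -15.3, 0])

```text
t: 18.4
eef_pos: [0.4946, -0.2127, 0.2467]
tool_rot: [-0.001, -0.094, 0.996, 0.0]
contact_force: [1.3, -0.0, -5.1]
gripper_width: 0.317
grasp_force: 82.5
```

```bash
python3 - <<'E'
from station import *
from h import *
c=read_camera("top");cv2.imwrite("pics/t4.png",cv2.resize(c["img"][240:345,240:480,::-1],None,fx=3.3,fy=3.3,interpolation=cv2.INTER_CUBIC));o=get_obs();print({k:np.round(o[k],4).tolist() for k in("t","eef_pos","tool_rot","contact_force")})
E
```

```text
{'t': 18.45, 'eef_pos': [0.4935, -0.2234, 0.2476], 'tool_rot': [-0.0002, -0.0888, 0.996, -0.0038], 'contact_force': [0.5614, -11.0003, -3.8521]}
```

View pics/t4.png

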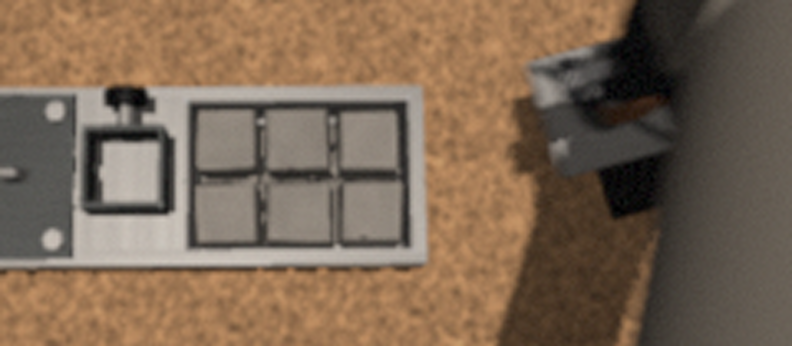

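The crop shows all six stones down inside the rim, evenly lit and still in place at (190-405, 105-245).

arm_command(commands=[0.007, -0.068, 0, 0, 0, 0, 0, 0.007, -0.068, 0, 0, 0, 0, 0, 0.007, -0.068, 0, 0, 0, 0, 0, 0.007, -0.068, 0, 0, 0, 0, 0, 0.007, -0.068, 0, 0, 0, 0, 0])

```text
t: 18.95
eef_pos: [0.5011, -0.2777, 0.2468]
tool_rot: [-0.0, -0.094, 0.996, 0.001]
contact_force: [-0.0, 1.0, -6.2]
gripper_width: 0.319
grasp_force: 84.4
```

```bash
python3 - <<'E'
from station import *
from h import *
o=get_obs();print({k:np.round(o[k],4).tolist() for k in("t","eef_pos","tool_rot","contact_force")})
E
```

```text
{'t': 18.95, 'eef_pos': [0.5011, -0.2777, 0.2468], 'tool_rot': [-0.0002, -0.0941, 0.9956, 0.0007], 'contact_force': [-0.0023, 1.0198, -6.1644]}
```

arm_command(commands=[0.002, -0.01, 0, 0, 0, 0, 0, 0.002, -0.01, 0.04, 0, 0, 0, 0, 0.002, -0.01, 0.08, 0, 0, 0, 0, 0.002, -0.01, 0.115, 0, 0, 0, 0, 0.002, -0.01, 0.135, 0, 0, 0, 0, 0.002, -0.01, 0.141, 0, 0, 0, 0, 0.002, -0.01, 0.141, 0, 0, 0, 0])

```text
t: 19.65
eef_pos: [0.5013, -0.2896, 0.1064]
tool_rot: [0.0, -0.094, 0.996, 0.0]
contact_force: [1.2, -0.6, -4.0]
gripper_width: 0.318
grasp_force: 84.3
```

arm_command(commands=[0, 0, 0.002, 0, 0, 0, 0, 0, 0, 0.004, 0, 0, 0, 0, 0, 0, 0.005, 0, 0, 0, 0, 0, 0, 0.005, 0, 0, 0, 0])

```text
t: 20.05
eef_pos: [0.5016, -0.2897, 0.1021]
tool_rot: [0.001, -0.093, 0.996, -0.0]
contact_force: [-0.1, 0.2, -6.2]
gripper_width: 0.314
grasp_force: 84.3
```

arm_command(commands=[0, 0, 0.001, 0, 0, 0, 0, 0, 0, 0.002, 0, 0, 0, 0, 0, 0, 0.0025, 0, 0, 0, 0, 0, 0, 0.0025, 0, 0, 0, 0])

```text
t: 20.45
eef_pos: [0.5015, -0.2897, 0.0995]
tool_rot: [0.001, -0.093, 0.996, -0.0]
contact_force: [-0.8, 1.6, 0.1]
gripper_width: 0.317
grasp_force: 85.1
```

Standing on the mat. I'll open and withdraw.

arm_command(commands=[0, 0, 0, 0, 0, 0, 0.4, 0, 0, 0, 0, 0, 0, 0.6, 0, 0, 0, 0, 0, 0, 1, 0, 0, 0, 0, 0, 0, 1, 0, 0, 0, 0, 0, 0, 1, 0, 0, 0, 0, 0, 0, 1, 0, 0, 0, 0, 0, 0, 1])

```text
t: 21.15
eef_pos: [0.5014, -0.2897, 0.0992]
tool_rot: [0.001, -0.093, 0.996, -0.0]
contact_force: [-1.0, -0.5, -0.1]
gripper_width: 0.996
grasp_force: 0.0
```

arm_command(commands=[0, 0, -0.03, 0, 0, 0, 1, 0, 0, -0.08, 0, 0, 0, 1, 0, 0, -0.13, 0, 0, 0, 1, 0, 0, -0.18, 0, 0, 0, 1, 0, 0, -0.2, 0, 0, 0, 1, 0, 0, -0.2, 0, 0, 0, 1])

```text
t: 21.75
eef_pos: [0.5025, -0.2909, 0.303]
tool_rot: [0.004, -0.093, 0.996, -0.001]
contact_force: [-1.0, 0.2, -1.0]
gripper_width: 1.003
grasp_force: 0.0
```

```bash
python3 - <<'E'
from station import *
from h import *
c=read_camera("wrist");cv2.imwrite("pics/w5.png",c["img"][:,:,::-1])
s=read_camera("scene");cv2.imwrite("pics/s5.png",cv2.resize(s["img"][130:330,170:490,::-1],None,fx=2.5,fy=2.5,interpolation=cv2.INTER_CUBIC))
print(get_obs()["t"],get_obs()["contact_force"],get_obs()["eef_pos"])
E
```

```text
21.85 [-0.04044068  0.4107396  -0.82797601] [ 0.50086597 -0.28944012  0.29893702]
```

View pics/w5.png

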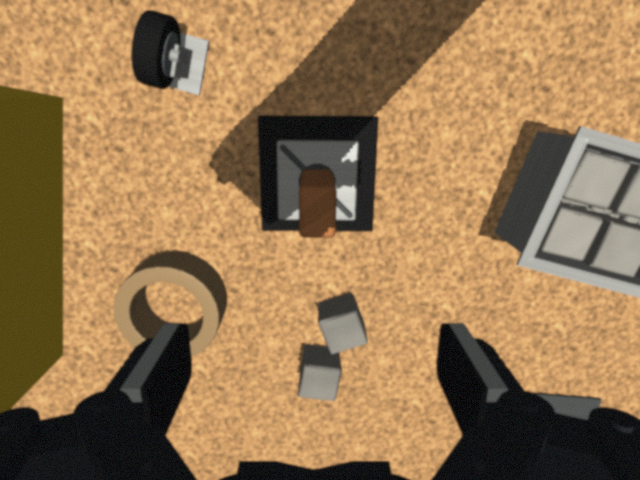

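View pics/s5.png

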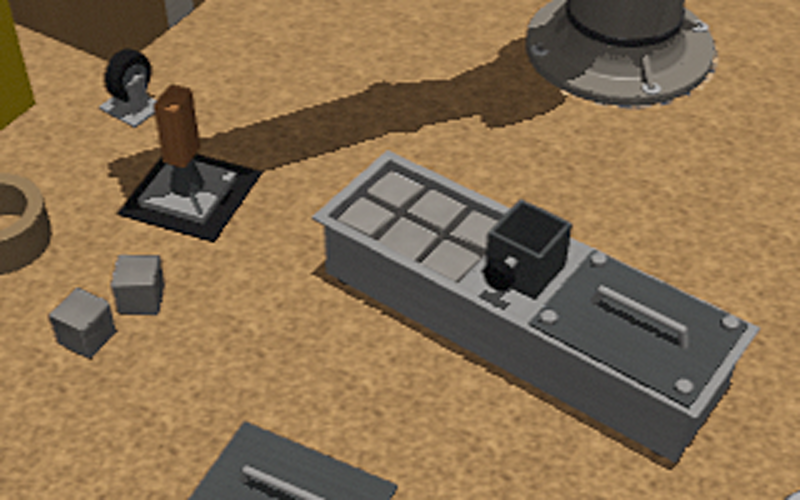

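The wrist view shows the tamper upright on its mat, with the foot at (277-357, 140-222). In the scene crop the setts lie level just below the rim, around (420,225), and nothing else has moved.

```bash
python3 -c "
from station import *
print(hand_in())"
```

```text
the job is handed in; nothing more can be done
None
```

I pressed all six setts until they locked, level to about 0.5 mm and about 6 mm below the rim; the last press briefly reached about 25 N (over the 15–20 N asked, under the 30 N limit). The tamper is back upright on its mat, nothing else was moved, and the job was handed in at about 22 s.

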